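# Lay out the jewellery counter display

## Task

Lay out the display: put the blue ring box on the slanted rack so that it rests flat in the lane against the lip at the bottom, and the red ring box in the lane directly behind it (uphill), touching it. Stand the green bead jar on the desk midway between the yellow bowl and the wooden ring cone, in line with them, and put the copper tin centred on top of the green jar's lid; set jar and tin down gently, without dropping them. Leave the white box, the amber jar and the thread spool standing where they are.

Things in the scene. Friction and masses are not known exactly. Their poses are not given: they have to be found in the camera images.
- blue_box_mid (a point): Blue closed cube-like ring box, 46 x 46 mm and 40 mm tall, with a thin brass line round it; the point is its centre, 20 mm above its underside, z up through its lid, x and y square to its sides. Loose, about 70 g.
- red_box_mid (a point): Red closed cube-like ring box, 46 x 46 mm and 40 mm tall, with a thin brass line round it; the point is its centre, 20 mm above its underside, z up through its lid, x and y square to its sides. Loose, about 70 g.
- white_box_mid (a point): White closed cube-like ring box, 46 x 46 mm and 40 mm tall, with a thin brass line round it; the point is its centre, 20 mm above its underside, z up through its lid, x and y square to its sides. Loose; it stays where it is.
- green_jar_mid (a point): Green upright closed bead jar: a straight round body 46 mm across and a flat steel lid 48 mm across, 55 mm tall in all, a round spot of its colour on the lid; the point is its centre, 27.5 mm above its underside. Loose, about 130 g.
- amber_jar_mid (a point): Amber-orange upright closed bead jar: a straight round body 46 mm across and a flat steel lid 48 mm across, 55 mm tall in all, a round spot of its colour on the lid; the point is its centre, 27.5 mm above its underside. Loose; it stays where it is.
- tin_mid (a point): Flat round copper tin, 42 mm across and 26 mm tall, with a turquoise spot on its lid; the point is its centre, 13 mm above its underside. Loose, about 50 g.
- spool_mid (a point): Purple thread spool with black flanges, standing upright, 40 mm across and 45 mm tall; the point is its centre, 22.5 mm above its underside. Loose; it stays where it is.
- rack: Fixed slanted wooden rack. Origin on the desk under its low end's middle; x uphill, y across. One slick white lane, 54 mm wide between guides 7 mm high, rises at 30 deg from the lip (16 mm high) at x 12, z 22 mm, for 150 mm, to x 142, z 97. Boxes let go on it slide down to a stop. Box at the lip: centre x 22, z 51; next one uphill: x 62, z 74 mm. Rack 66 mm wide.
- bowl: Yellow ceramic bowl with white beads in it, fixed to the desk, 88 mm across the rim and 40 mm tall; the origin is the centre of its underside. Its x axis points at the ring cone.
- cone: Pale wooden ring cone, fixed to the desk, on a round foot 52 mm across, 72 mm tall, with a brass ring on it; the origin is the centre of its underside, always 220 mm from that of the bowl.
Things that resemble listed ones, but are neither listed nor needed, are in the scene too. What is shaped like the part that bears green_jar_mid but pink is not meant.

How it is judged (in metres and radians):
At the end, for the whole second after the job is handed in: Blue box flat in the lane (0.1 rad) within 8 mm of its seat at the lip; red box likewise just uphill, centres under 54 mm apart; green jar upright within 15 mm (along and across) of the bowl-cone midpoint; tin flat on its lid, centres within 12 mm; all released and at rest (x of blue_box_mid in the frame of rack between 0.014 and 0.032 m and y of blue_box_mid in the frame of rack between -0.01 and 0.01 m and z of blue_box_mid in the frame of rack between 0.044 and 0.059 m and angle between blue_box_mid's own z axis and vertical between 0.42 and 0.63 rad and x of red_box_mid in the frame of rack between 0.052 and 0.076 m and y of red_box_mid in the frame of rack between -0.01 and 0.01 m and z of red_box_mid in the frame of rack between 0.066 and 0.084 m and angle between red_box_mid's own z axis and vertical between 0.42 and 0.63 rad and distance between blue_box_mid and red_box_mid below 0.054 m and x of green_jar_mid in the frame of bowl between 0.095 and 0.125 m and y of green_jar_mid in the frame of bowl between -0.015 and 0.015 m and height (world z) of green_jar_mid between 0.022 and 0.033 m and angle between each of green_jar_mid, tin_mid's own z axis and vertical below 0.1 rad and horizontal distance between tin_mid and green_jar_mid below 0.012 m and z of tin_mid in the frame of green_jar_mid between 0.037 and 0.044 m and linear speed of each of blue_box, red_box, green_jar, tin below 0.02 m/s); the robot touches nothing.
It fails at once if the white ring box was pushed more than 25 mm from its place or tipped over (distance of white_box_mid from where it was at the start of the episode above 0.025 m or angle between white_box_mid's own z axis and vertical above 0.5 rad).
It fails at once if the amber jar was pushed more than 25 mm from its place or tipped over (distance of amber_jar_mid from where it was at the start of the episode above 0.025 m or angle between amber_jar_mid's own z axis and vertical above 0.5 rad).
It fails at once if the thread spool was pushed more than 25 mm from its place or tipped over (distance of spool_mid from where it was at the start of the episode above 0.025 m or angle between spool_mid's own z axis and vertical above 0.5 rad).
It fails at once if the green jar was dropped (fell free faster than 0.8 m/s, about 30 mm) (linear speed of green_jar above 0.8 m/s and contact force between the fingers and green_jar below 0.05 N).
It fails at once if the tin was dropped (fell free faster than 0.8 m/s, about 30 mm) (linear speed of tin above 0.8 m/s and contact force between the fingers and tin below 0.05 N).
It also fails if it takes over 112 s, if anything falls off the work surface, if the arm or the gripper's body presses on something with over 40 N, if the wrist force passes 120 N, or if a joint passes its speed limit or range.

## Robot

A 6-joint arm with a two-finger parallel gripper is mounted at the origin on the work surface. World frame = base frame: x ahead of the robot, y to its left, z up, the work surface at z = 0. Lengths are in m, angles in degrees, forces in N, time in s.
With the tool pointing down it reaches from about 0.325 to 0.85 m from the base axis. Payload 15.5 kg.
Tool frame: the origin (TCP) lies midway between the tips of the shut fingers; the grasp point (between the pads) lies 19 mm behind it; z points along the fingers, y is the line along which they close (so a half turn about z gives the same grasp; the last joint's range is limited). The gripper opens to 91 mm and grips with 3 to 60 N. Pads are 32 mm wide; open, the fingers measure 118 mm over their backs; the gripper's body (76 mm by 178 mm) begins 60 mm behind the grasp point.
Start: joints at [63.398, 28.281, 77.091, -0, 74.628, -5.472], TCP at [0.225, 0.583, 0.214] pointing down, gripper open.
Joint ranges: [-166.48, 166.48], [-47.26, 123.95], [12.59, 153.08], [-70.14, 250.14], [6.76, 159.57], [-176.63, 176.63]. Speed limits (degrees/s): [108.29, 108.29, 147.25, 172.46, 172.46, 172.46].

## Interface

Orientations are given as a 3x3 rotation matrix whose columns are the frame's x, y, z axes.
In Python, from bench import ctrl gives the robot as it stands. The module is installed in compiled form; this text tells all that it offers. Calls block until the motion is done:
- ctrl.goto(position, orientation): joint-space move of the TCP to a pose.
- ctrl.move_l(position, vel=0.15, ori=None, contact_N=None): straight line of the TCP; ori=None keeps the orientation; vel is the mean speed in m/s. With contact_N (N) it stops when the force on the tool has changed by that much, and returns True; else False.
- ctrl.movej(angles): joint-space move.
- ctrl.command_gripper(opening): opening from 0.0 (shut) to 1.0 (fully open); the grip force is fixed at half the most; returns when the fingers have stopped.
- ctrl.sleep(seconds).
- ctrl.ik(position, orientation): joint angles nearest the present ones, or None.
- ctrl.read_camera(name): name is "scene" or "top" or "wrist"; returns the picture (480x640x3 uint8, blue, green, red); there is no depth.
- ctrl.camera_params(name): a dict with "fx", "fy", "cx", "cy" (pixels), "pose" (4x4, takes a point from camera to world coordinates); the wrist camera has in their place "T_tool_cam" (4x4, takes a point from camera to tool coordinates, whose origin is the TCP and whose axes are the flange's). Camera axes: x right, y up, looking along -z (the intrinsics and any distortion apply to the point x, -y, -z); pixel columns grow to the right and rows downward; lengths in m; the calibration is good to about 2 mm. A picture is of the moment at which its call begins: read the wrist's pose just before it. camera_params takes no time and is no camera call.
A pose or a line that the arm cannot do raises ctrl.MotionError and nothing moves.
- ctrl.sign_off(): hands the job in; it is judged then, once.
Readings, each from a call of its own:
- ctrl.current_t(): time.
- ctrl.current_q(): joint angles.
- ctrl.current_dq(): joint speeds.
- ctrl.current_effort(): joint torques, N m.
- ctrl.current_tool_pos(): TCP position.
- ctrl.current_eef_rot(): TCP orientation.
- ctrl.current_contact_force(): force on the tool from outside, world axes, zero at the start.
- ctrl.current_wrist_torque(): the same for the moment, N m.
- ctrl.current_grip_width(): opening from 0.0 (shut) to 1.0 (fully open).
- ctrl.current_grasp_force(): force on a finger pad.
Only numpy, scipy, OpenCV 4.12 (cv2) and the standard library are available. Lean on these libraries where they do the work, as an engineer would, in place of code of your own. Each camera call takes 0.05 s, during which the arm holds its last target. There are 200 camera calls.

## Working session

There is one attempt and no reset: what is moved stays moved. The work goes in short steps, each a Python script; the robot and the scene stay as the last script left them, time stands still between calls to the robot, and variables do not carry over. Pictures are saved under pics/ and viewed, at most 14 in all, crops included, and the job is handed in when it is done.

```bash
mkdir -p pics; python3 - <<'E'
from bench import ctrl
import cv2, numpy as np
np.set_printoptions(precision=4,suppress=True)
for n in ("scene","top","wrist"):
    im=ctrl.read_camera(n); cv2.imwrite(f"pics/{n}0.png",im); print(n,ctrl.camera_params(n))
print(ctrl.current_eef_rot(),ctrl.current_t())
E
```

```text
scene {'fx': 450.90049101789805, 'fy': 450.90049101789805, 'cx': 321.72475258145795, 'cy': 238.27477791061594, 'pose': array([[-0.4716, -0.6891,  0.5502,  1.0527],
       [ 0.8816, -0.3796,  0.2804,  0.2737],
       [ 0.0156,  0.6173,  0.7866,  0.7816],
       [ 0.    ,  0.    ,  0.    ,  1.    ]])}
top {'fx': 534.6830547972968, 'fy': 534.6830547972968, 'cx': 326.1171207356562, 'cy': 225.67980920534507, 'pose': array([[ 0.0076,  0.9946, -0.1036,  0.4172],
       [-0.9997,  0.0101,  0.0235,  0.0288],
       [ 0.0244,  0.1034,  0.9943,  1.154 ],
       [ 0.    ,  0.    ,  0.    ,  1.    ]])}
wrist {'fx': 391.2258835201556, 'fy': 391.2258835201556, 'cx': 321.00639457847734, 'cy': 240.89104213739884, 'T_tool_cam': array([[-0.0001,  0.9691,  0.2465,  0.0691],
       [ 1.    ,  0.0001, -0.0001,  0.0002],
       [-0.0001,  0.2465, -0.9691, -0.1706],
       [ 0.    ,  0.    ,  0.    ,  1.    ]])}
[[-0.9328  0.3605 -0.0004]
 [ 0.3605  0.9328 -0.0008]
 [ 0.0001 -0.0009 -1.    ]] 0.15
```

View pics/top0.png

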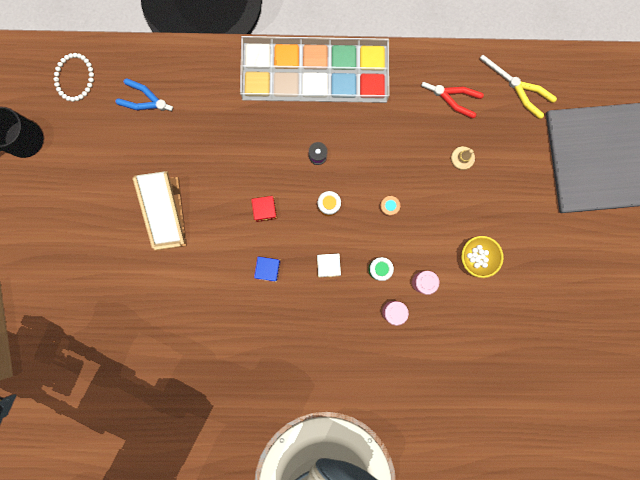

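View pics/scene0.png

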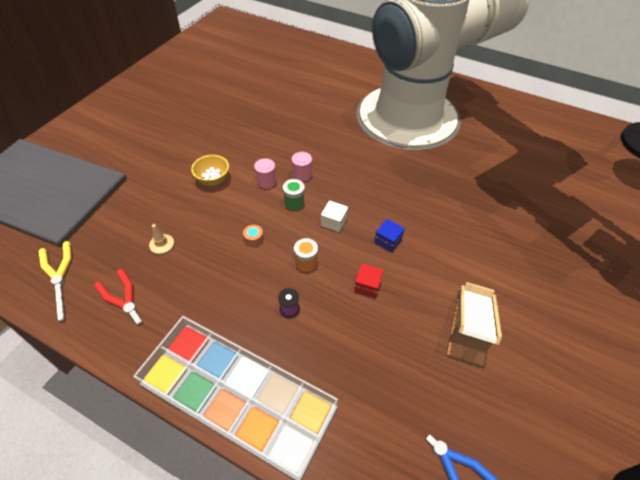

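Top view: blue box (267,268), red box (264,208), white box (329,265), green jar (381,269), amber jar (329,203), tin (390,205), spool (318,153), bowl (482,257), cone (463,157) and rack (160,210). The green jar candidates are green (381,269), pink (427,282) and pink (396,313). The first one fits because it has a steel lid with a green spot. I'll confirm it in a crop, together with the rack.

```bash
cat > h.py <<'E'
from bench import ctrl
import cv2, numpy as np
np.set_printoptions(precision=4,suppress=True)
def ray(p,uv,T=None):
    T=p["pose"] if T is None else T
    d=np.array([(uv[0]-p["cx"])/p["fx"],-(uv[1]-p["cy"])/p["fy"],-1.])
    return T[:3,3],T[:3,:3]@d
def onz(p,uv,z,T=None):
    o,d=ray(p,uv,T); return o+d*(z-o[2])/d[2]
def proj(p,X):
    T=p["pose"]; c=T[:3,:3].T@(np.asarray(X)-T[:3,3]); return np.array([p["cx"]+p["fx"]*c[0]/-c[2],p["cy"]-p["fy"]*c[1]/-c[2]])
def tri(rays):
    A=0;b=0
    for o,d in rays:
        d=d/np.linalg.norm(d);P=np.eye(3)-np.outer(d,d);A=A+P;b=b+P@o
    return np.linalg.solve(A,b)
def blob(im,lo,hi,box):
    x0,y0,x1,y1=box; m=cv2.inRange(cv2.cvtColor(im[y0:y1,x0:x1],cv2.COLOR_BGR2HSV),np.array(lo),np.array(hi))
    c=max(cv2.findContours(m,cv2.RETR_EXTERNAL,cv2.CHAIN_APPROX_NONE)[0],key=cv2.contourArea)+np.array([x0,y0])
    M=cv2.moments(c); return np.array([M["m10"],M["m01"]])/M["m00"],c
E
python3 - <<'E'
import cv2,numpy as np
t=cv2.imread("pics/top0.png");s=cv2.imread("pics/scene0.png")
r=lambda a:cv2.resize(a,(400,300),interpolation=cv2.INTER_CUBIC)
A=np.vstack([np.hstack([r(t[150:270,80:240]),r(s[270:375,410:550])]),np.hstack([r(t[225:330,345:485]),r(t[180:285,225:365])])])
cv2.imwrite("pics/c1.png",A)
E
```

```text
(no output)
```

View pics/c1.png

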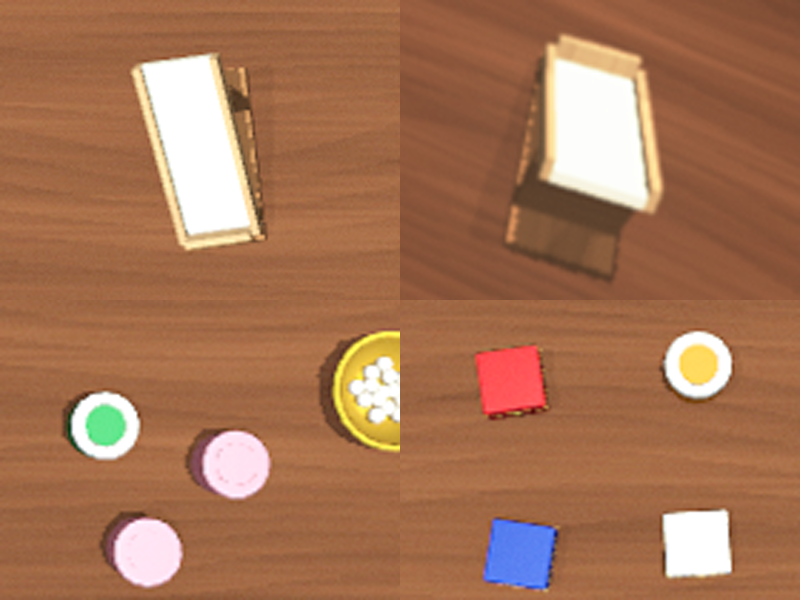

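The crop confirms the green jar at (381,269), with a steel lid and green spot; the two pink ones are decoys. The rack's lip is at the robot end, around (168,245) in top, and uphill points away from the robot. Next I measure everything.

```bash
cat > meas.py <<'E'
from h import *
t=cv2.imread("pics/top0.png");s=cv2.imread("pics/scene0.png")
pt,ps=ctrl.camera_params("top"),ctrl.camera_params("scene")
def b(cx,cy,r): return (cx-r,cy-r,cx+r,cy+r)
W=([0,0,170],[179,60,255])
L=dict(
 blue=(.04,[105,120,60],[130,255,255],b(267,268,22),b(390,234,22)),
 red=(.04,[0,160,120],[8,255,255],b(264,208,22),b(368,276,22)),
 white=(.04,*W,b(329,265,20),b(334,214,20)),
 green=(.055,[55,90,100],[85,255,255],b(381,269,20),b(293,187,9)),
 amber=(.055,[10,120,150],[25,255,255],b(329,203,16),b(306,249,9)),
 tin=(.026,[82,90,100],[105,255,255],b(390,205,16),b(253,233,14)))
for n,(z,lo,hi,bt,bs) in L.items():
    ct,k=blob(t,lo,hi,bt); cs,_=blob(s,lo,hi,bs)
    r=cv2.minAreaRect(k); bx=np.array([onz(pt,q,z)[:2] for q in cv2.boxPoints(r)])
    e=bx[1]-bx[0]; print(n,ct,"top->",onz(pt,ct,z)[:2],"scene->",onz(ps,cs,z)[:2],"yaw",np.degrees(np.arctan2(e[1],e[0]))%90, "size",np.linalg.norm(e),np.linalg.norm(bx[2]-bx[1]))
# bowl rim, z .04
c,k=blob(t,[22,120,90],[35,255,255],b(482,257,30)); (e,_,_)=cv2.fitEllipse(cv2.convexHull(k)); print("bowl",onz(pt,e,.04))
c,k=blob(s,[17,120,90],[35,255,255],b(210,172,26)); up=k[k[:,0,1]<172]; print("bowl scene area",cv2.contourArea(k),onz(ps,cv2.minEnclosingCircle(up)[0],.04))
# cone foot
g=t[140:176,445:482]; hsv=cv2.cvtColor(g,cv2.COLOR_BGR2HSV); 
c,k=blob(t,[12,60,120],[30,190,255],b(463,157,18)); print("cone",cv2.contourArea(k),onz(pt,cv2.minEnclosingCircle(k)[0],.01),onz(pt,c,.01))
c,k=blob(s,[10,60,120],[30,190,255],(140,215,180,262)); hh=k[k[:,0,1]>234]; print("cone scene",cv2.contourArea(k),onz(ps,cv2.fitEllipse(hh)[0],.008), onz(ps,k[k[:,0,1].argmin()][0],.072), "top tip?")
# rack lane
c,k=blob(t,[0,0,200],[179,40,255],(125,160,190,255)); q=cv2.approxPolyDP(cv2.convexHull(k),5,True)[:,0]; print("rack top px",q.tolist())
for zz in (.097,.022): print(zz,np.array([onz(pt,u,zz)[:2] for u in q]))
c,k=blob(s,[0,0,200],[179,40,255],(445,275,505,345)); q=cv2.approxPolyDP(cv2.convexHull(k),4,True)[:,0]; print("rack scene px",q.tolist())
for zz in (.097,.022): print(zz,np.array([onz(ps,u,zz)[:2] for u in q]))
E
python3 meas.py
```

```text
blue [266.6003 268.4049] top-> [0.4431 0.1252] scene-> [0.4533 0.1273] yaw 82.67461637133661 size 0.04549380778572054 0.046689114497489095
red [267.7464 212.5942] top-> [0.5597 0.125 ] scene-> [0.5711 0.1351] yaw 19.30203364992414 size 0.03432135939551185 0.014054175318513714
white [328.4927 264.7823] top-> [ 0.4516 -0.0031] scene-> [ 0.4525 -0.0031] yaw 4.083947047119409 size 0.04734529542097602 0.04701528073200244
green [381.5   268.469] top-> [ 0.4445 -0.1117] scene-> [ 0.4443 -0.1117] yaw 45.046416460520916 size 0.026323702475913882 0.026037958267320974
amber [327.3479 200.0533] top-> [0.5853 0.0007] scene-> [ 0.5806 -0.0028] yaw 0.6857780264285651 size 0.0646008655390563 0.06506715717244052
tin [390.319  204.9929] top-> [ 0.5806 -0.1347] scene-> [ 0.5802 -0.1346] yaw 0.650991266252916 size 0.019311284532700906 0.02157531287627126
bowl [ 0.4719 -0.3249  0.04  ]
bowl scene area 876.0 [ 0.4715 -0.3265  0.04  ]
cone 711.0 [ 0.6942 -0.2953  0.01  ] [ 0.6899 -0.2968  0.01  ]
cone scene 1792.0 [ 0.6996 -0.2939  0.008 ] [ 0.6838 -0.3373  0.072 ] top tip?
rack top px [[163, 172], [179, 239], [155, 243], [137, 176]]
0.097 [[0.6317 0.33  ]
 [0.4981 0.2935]
 [0.4898 0.3401]
 [0.623  0.3811]]
0.022 [[0.6469 0.3514]
 [0.5038 0.3123]
 [0.4949 0.3622]
 [0.6376 0.4061]]
rack scene px [[465, 291], [491, 299], [493, 342], [463, 332]]
0.097 [[0.556  0.3091]
 [0.5499 0.3544]
 [0.6292 0.379 ]
 [0.6354 0.33  ]]
0.022 [[0.5016 0.313 ]
 [0.4948 0.3632]
 [0.5828 0.3905]
 [0.5897 0.3361]]
```

```bash
cat >> h.py <<'E'
def down(yaw_deg):  # tool y axis at yaw_deg, pointing down
    a=np.radians(yaw_deg); y=np.array([np.cos(a),np.sin(a),0]); z=np.array([0,0,-1.]); return np.column_stack([np.cross(y,z),y,z])
def wristview(fn):
    R,p=ctrl.current_eef_rot(),ctrl.current_tool_pos(); im=ctrl.read_camera("wrist"); cv2.imwrite(fn,im)
    P=ctrl.camera_params("wrist"); T=np.eye(4);T[:3,:3]=R;T[:3,3]=p; P["pose"]=T@P["T_tool_cam"]; np.save(fn[:-4]+".npy",P["pose"]); return im,P
E
python3 - <<'E'
from h import *
t=cv2.imread("pics/top0.png");pt=ctrl.camera_params("top")
x0,y0=240,185;g=cv2.cvtColor(t[y0:232,x0:288],cv2.COLOR_BGR2HSV);h,s,v=cv2.split(g)
m=(((h<5)|(h>174))&(s>190)&(v>130)).astype(np.uint8)
k=max(cv2.findContours(m,0,1)[0],key=cv2.contourArea)+np.array([x0,y0]); r=cv2.minAreaRect(k);bx=np.array([onz(pt,q,.04)[:2] for q in cv2.boxPoints(r)]);e=bx[1]-bx[0]
print("red",r,bx.mean(0),np.degrees(np.arctan2(e[1],e[0]))%90,np.linalg.norm(e),np.linalg.norm(bx[2]-bx[1]))
t0=ctrl.current_t()
ctrl.goto([.56,.345,.2],down(90+8)); print(ctrl.current_t()-t0,ctrl.current_q())
wristview("pics/w1.png")
E
```

```text
red ((264.02996826171875, 218.20997619628906), (1.2727924585342407, 20.081832885742188), 81.8698959350586) [0.5477 0.1326] 8.821543956095155 0.04187172200730563 0.0026864222103782903
1.5167000000000002 [ 26.5106  31.6593  73.0917   0.0159  75.2542 -71.5151]
```

View pics/w1.png

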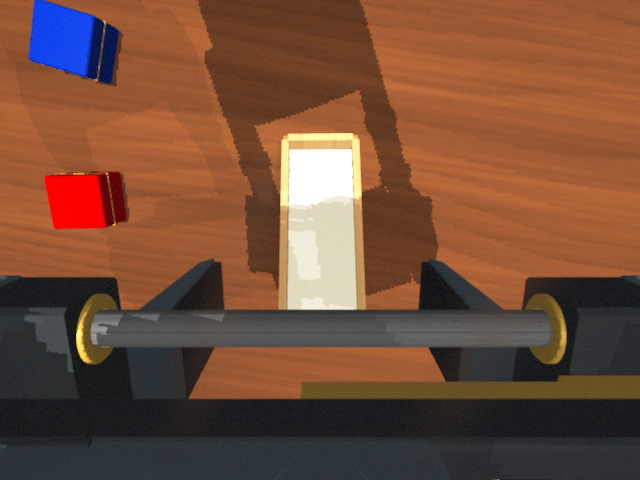

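The wrist view shows the lane centred at column 321-322 (about cx 321), with the lip/lane junction at row 149. That confirms yaw 8° and the centreline. The red top is at (78,200).

```bash
python3 - <<'E'
from h import *
P=ctrl.camera_params("wrist");P["pose"]=np.load("pics/w1.npy");im=cv2.imread("pics/w1.png")
print("lip",onz(P,(321.5,149),.022),onz(P,(321.5,141),.036))
for n,lo,hi,bx in(("red",[0,225,190],[4,255,255],(30,160,135,240)),("blue",[112,150,150],[125,255,255],(20,0,130,95))):
    c,k=blob(im,lo,hi,bx);r=cv2.minAreaRect(k);b=np.array([onz(P,q,.04)[:2] for q in cv2.boxPoints(r)]);e=b[1]-b[0]
    print(n,r,b.mean(0),np.degrees(np.arctan2(e[1],e[0]))%90,np.linalg.norm(e),np.linalg.norm(b[2]-b[1]))
t=cv2.imread("pics/top0.png");pt=ctrl.camera_params("top")
x0,y0=240,185;g=t[y0:232,x0:288].astype(int);m=((g[...,2]>150)&(g[...,1]<60)).astype(np.uint8)
k=max(cv2.findContours(m,0,1)[0],key=cv2.contourArea)+np.array([x0,y0]); r=cv2.minAreaRect(k);bx=np.array([onz(pt,q,.04)[:2] for q in cv2.boxPoints(r)]);e=bx[1]-bx[0]
print("red",bx.mean(0),np.degrees(np.arctan2(e[1],e[0]))%90,np.linalg.norm(e),np.linalg.norm(bx[2]-bx[1]))
a=np.radians(8);u=np.array([np.cos(a),np.sin(a),0]);v=np.array([-np.sin(a),np.cos(a),0]);z=np.array([0,0,1.])
o=np.array([.4866,.3355,0]);n=-.5*u+.866*z
R=np.column_stack([np.cross(v,-n),v,-n]); 
for x,zz in((.022,.051),(.062,.074)):
    c=o+x*u+zz*z; print(c,ctrl.ik(c-n*.009,R), ctrl.ik(c+n*.08,R))
E
```

```text
lip [0.4974 0.3376 0.022 ] [0.4907 0.3367 0.036 ]
red ((74.5, 201.5), (52.93727111816406, 59.40034866333008), 88.09085083007812) [0.5698 0.1357] 9.89593966074689 0.0499226008202089 0.04545580333980546
blue ((60.15567398071289, 37.54806900024414), (61.629024505615234, 69.8248062133789), 7.696051120758057) [0.4429 0.1265] 79.6461696471749 0.05096247096048894 0.045565189544477726
red [0.5465 0.1419] 7.8040417244381075 0.023004478604665066 0.0018311644555814054
[0.5084 0.3386 0.051 ] [ 35.519   36.3922 111.5656 -70.1119  14.222    3.8187] [ 38.3211  25.8409 113.361  -46.5517  20.3467 -18.4315]
[0.548  0.3441 0.074 ] [ 33.3697  35.0586 106.1596 -48.3936  16.6493 -20.5018] [ 35.7812  25.125  107.8334 -35.0409  23.9477 -32.8198]
```

Blue's IK at the seat is right at joint 4's limit. I'll grasp with the tool tilted 15° about the closing axis, so it tilts only 15° when placing.

```bash
cat > box.py <<'E'
from h import *
Z=np.array([0,0,1.]);O=np.array([.4866,.3355,0])
def axes(yaw):
    a=np.radians(yaw); return np.array([np.cos(a),np.sin(a),0]),np.array([-np.sin(a),np.cos(a),0])
def tcp(c,yaw,slope,beta=15,h=.011):
    """TCP pose for a box with centre c, yaw, slope uphill; tool tilted beta off the box normal"""
    u,v=axes(yaw); s=np.radians(slope); n=-np.sin(s)*u+np.cos(s)*Z
    p=np.radians(slope-beta); z=np.sin(p)*u-np.cos(p)*Z
    return np.asarray(c)+h*n+.019*z, np.column_stack([np.cross(v,z),v,z]), n
def run(xy,yaw,xr,zr,dry=False):
    g,Rg,_=tcp([*xy,.02],yaw,0); u,_=axes(8); n=-.5*u+.866*Z
    s=O+xr*u+zr*Z+.003*n+.004*(.866*u+.5*Z)   # release a little uphill and above
    q,Rp,_=tcp(s,8,30)
    if dry:
        for P,R in((g,Rg),(g+.1*Z,Rg),(q,Rp),(q+.09*Z,Rp)): print(P,ctrl.ik(P,R))
        return
    t0=ctrl.current_t()
    ctrl.command_gripper(1.0); ctrl.goto(g+.1*Z,Rg); ctrl.move_l(g,.12); ctrl.command_gripper(0.)
    print("grip",ctrl.current_grip_width()*91,ctrl.current_grasp_force())
    ctrl.move_l(g+.12*Z,.15); ctrl.goto(q+.09*Z,Rp); wristview(f"pics/held{xr}.png")
    print("touch",ctrl.move_l(q,.06,contact_N=6),ctrl.current_tool_pos()-q,ctrl.current_contact_force())
    ctrl.command_gripper(1.0); ctrl.move_l(q+.1*n,.15)
    print(ctrl.current_t()-t0,ctrl.current_t()); wristview(f"pics/put{xr}.png"); cv2.imwrite(f"pics/s{xr}.png",ctrl.read_camera("scene")); cv2.imwrite(f"pics/t{xr}.png",ctrl.read_camera("top"))
BLUE=((.4432,.1252),-7.5,.022,.051); RED=((.569,.133),8,.062,.074)
E
python3 - <<'E'
from box import *
run(*BLUE,dry=True);run(*RED,dry=True)
run(*BLUE)
E
```

```text
[0.4383 0.1258 0.0126] [  5.8324  38.916  100.1538   4.1474  55.6135 -79.4515]
[0.4383 0.1258 0.1126] [  5.8324  29.7494  96.2798   3.6748  68.624  -78.4474]
[0.5098 0.3388 0.0468] [ 31.4225  35.1295 100.5152 -11.5047  31.0534 -57.4023]
[0.5098 0.3388 0.1368] [ 31.4225  27.1324  96.3292  -8.6677  43.0533 -60.9372]
[0.5641 0.1323 0.0126] [  7.3924  45.5441  80.4452  -0.1684  69.01   -90.5265]
[0.5641 0.1323 0.1126] [  7.3924  38.4019  76.9243  -0.1598  79.673  -90.5582]
[0.5494 0.3443 0.0698] [ 29.8068  34.9156  94.6034  -9.2214  36.8679 -61.4694]
[0.5494 0.3443 0.1598] [ 29.8068  27.817   90.0729  -7.3897  48.3773 -63.9461]
grip 45.83392597064155 29.9967223405838
touch False [0.0002 0.0001 0.0003] [ 0.298  -0.3584 -0.3173]
8.175 9.8917
```

```bash
python3 - <<'E'
import cv2,numpy as np
s=cv2.imread("pics/s0.022.png");w=cv2.imread("pics/put0.022.png");t=cv2.imread("pics/t0.022.png")
r=lambda a:cv2.resize(a,(400,300),interpolation=cv2.INTER_CUBIC)
cv2.imwrite("pics/c2.png",np.vstack([np.hstack([r(w),r(cv2.imread("pics/held0.022.png"))]),np.hstack([r(s[270:375,410:550]),r(t[150:270,80:240])])]))
E
```

```text
(no output)
```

View pics/c2.png

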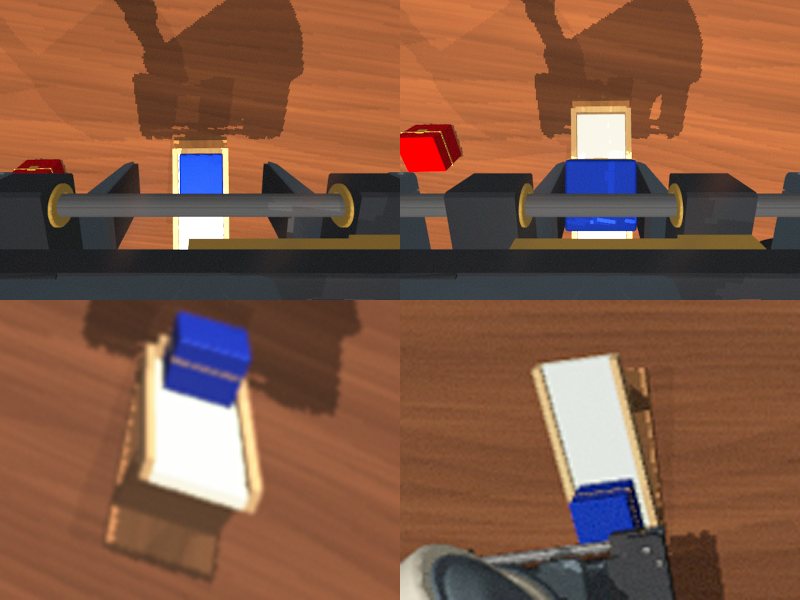

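The blue box lies between the guides at the lip: (200,170) in the upper-left tile and (207,360) in the scene tile. Next is red.

```bash
python3 - <<'E'
from box import *
run(*RED)
w=cv2.imread("pics/put0.062.png");s=cv2.imread("pics/s0.062.png")
r=lambda a:cv2.resize(a,(400,300),interpolation=cv2.INTER_CUBIC)
cv2.imwrite("pics/c3.png",np.hstack([r(w),r(s[270:375,410:550])]))
E
```

```text
grip 45.69464648624211 30.000108182430267
touch False [0.0002 0.0001 0.0004] [-0.3609  0.2454 -0.626 ]
8.033299999999999 18.075
```

View pics/c3.png

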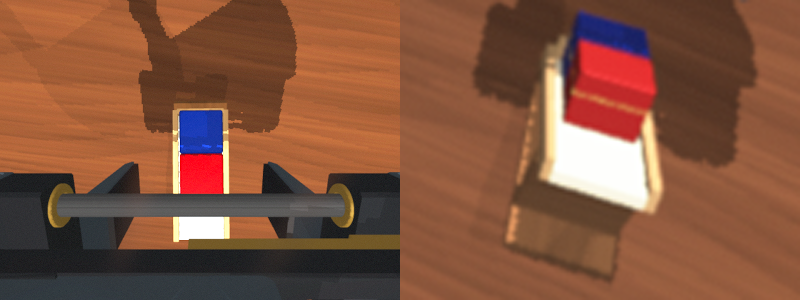

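Blue (202,130) and red (202,172) lie in the lane, square and touching. Next, the green jar.

```bash
cat > jar.py <<'E'
from h import *
Z=np.array([0,0,1.])
def pp(xy,gz,gyaw,txy,pz,pyaw,fn,tag):
    t0=ctrl.current_t(); g=np.array([*xy,gz]); q=np.array([*txy,pz]); Rg,Rp=down(gyaw),down(pyaw)
    for P,R in((g,Rg),(g+.12*Z,Rg),(q,Rp),(q+.08*Z,Rp)): print(ctrl.ik(P,R))
    ctrl.goto(g+.12*Z,Rg); ctrl.move_l(g,.12); ctrl.command_gripper(0.)
    print("grip",ctrl.current_grip_width()*91,ctrl.current_grasp_force())
    ctrl.move_l(g+.1*Z,.12); ctrl.goto(q+.08*Z,Rp); ctrl.sleep(.3)
    ctrl.move_l(q+.012*Z,.08); ctrl.sleep(.3)
    print("touch",ctrl.move_l(q-.003*Z,.015,contact_N=2),ctrl.current_tool_pos()-q); ctrl.sleep(.2)
    ctrl.command_gripper(1.0); ctrl.move_l(q+.12*Z,.12)
    print(ctrl.current_t()-t0,ctrl.current_t())
    for n in("scene","top"): cv2.imwrite(f"pics/{n}_{tag}.png",ctrl.read_camera(n))
    wristview(f"pics/wrist_{tag}.png")
E
python3 - <<'E'
from jar import *
pp((.4445,-.1117),.010,136,(.581,-.3105),.010,97.6,None,"jar")
im=cv2.imread("pics/wrist_jar.png");t=cv2.imread("pics/top_jar.png")
r=lambda a:cv2.resize(a,(400,300),interpolation=cv2.INTER_CUBIC)
cv2.imwrite("pics/c4.png",np.hstack([r(im),r(t[130:280,345:545])]))
E
```

```text
[ -21.5779   34.6082  111.6511   -0.       33.7408 -157.5779]
[ -21.5779   21.8217  105.7842   -0.       52.3941 -157.5779]
[ -33.3119   44.1374   82.0804   -0.       53.7821 -130.9119]
[ -33.3119   38.2909   79.2645   -0.       62.4446 -130.9119]
grip 46.94109291894806 30.00013768672943
touch True [-0.0001  0.0001  0.    ]
10.0167 28.2417
```

View pics/c4.png

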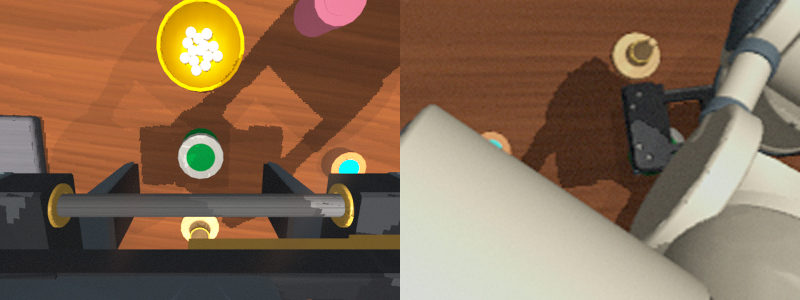

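The wrist tile shows bowl (201,45), jar (200,157) and cone (200,225) in line, with the jar upright. I'll measure the exact positions, then pick the tin.

```bash
python3 - <<'E'
from jar import *
im=cv2.imread("pics/wrist_jar.png");P=ctrl.camera_params("wrist");P["pose"]=np.load("pics/wrist_jar.npy")
_,k=blob(im,[18,120,90],[35,255,255],(235,0,405,150)); b=onz(P,cv2.fitEllipse(cv2.convexHull(k))[0],.04)
c,_=blob(im,[55,100,60],[85,255,255],(294,225,346,275)); j=onz(P,c,.055)
s,_=blob(im,[82,90,100],[105,255,255],(530,240,590,280)); print("bowl",b,"jar",j,c,"tin",onz(P,s,.026))
J=j if np.hypot(*(j[:2]-[.581,-.3105]))<.006 else None; print(J)
xy=(np.array([.581,-.3105])+J[:2])/2
pp((.5804,-.1346),.005,100,xy,.060,97.6,None,"tin")
im=cv2.imread("pics/wrist_tin.png");t=cv2.imread("pics/scene_tin.png")
r=lambda a:cv2.resize(a,(400,300),interpolation=cv2.INTER_CUBIC)
cv2.imwrite("pics/c5.png",np.hstack([r(im),r(t)]))
E
```

```text
bowl [ 0.47   -0.3251  0.04  ] jar [ 0.5809 -0.3101  0.055 ] [320.7057 251.5361] tin [ 0.578  -0.1343  0.026 ]
[ 0.5809 -0.3101  0.055 ]
[ -18.7977   41.1127   91.9418   -0.       46.9455 -118.7977]
[ -18.7977   31.5142   87.1252   -0.       61.3606 -118.7977]
[ -33.301    40.3781   80.522    -0.       59.0999 -130.901 ]
[ -33.301    35.0714   76.7576   -0.       68.171  -130.901 ]
grip 41.339806449337146 30.00010460615158
touch True [-0.  0. -0.]
9.024999999999999 37.4167
```

View pics/c5.png

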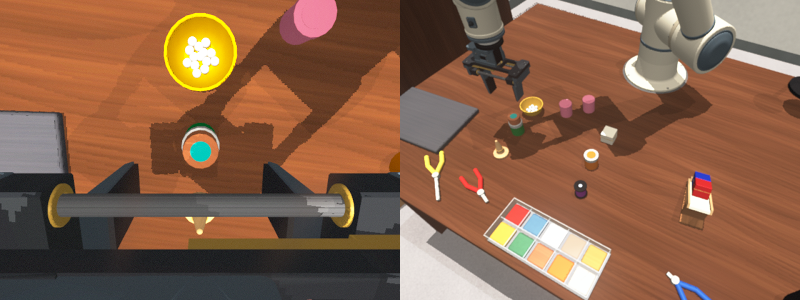

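The tin sits on the jar (turquoise spot at (200,151)), and the other objects look undisturbed. I'll run a final numeric check, then hand in.

```bash
python3 - <<'E'
from jar import *
im=cv2.imread("pics/wrist_tin.png");P=ctrl.camera_params("wrist");P["pose"]=np.load("pics/wrist_tin.npy")
c,_=blob(im,[82,90,100],[105,255,255],(290,220,350,270)); p=onz(P,c,.081); d=np.hypot(*(p[:2]-[.581,-.3103])); print(p,d)
s=cv2.imread("pics/scene_tin.png");ps=ctrl.camera_params("scene")
for n,z,lo,hi,q in(("white",.04,[0,0,150],[179,70,255],[.4516,-.0031,.04]),("amber",.055,[10,120,150],[25,255,255],[.5806,-.0028,.055])):
    u,v=proj(ps,q).astype(int); print(n,onz(ps,blob(s,lo,hi,(u-12,v-12,u+12,v+12))[0],z)[:2],q[:2])
if d<.006: ctrl.sleep(.5); print(ctrl.sign_off())
E
```

```text
[ 0.5806 -0.3101  0.081 ] 0.0004505367396476726
white [ 0.4543 -0.003 ] [0.4516, -0.0031]
amber [ 0.5809 -0.0029] [0.5806, -0.0028]
the job is handed in; nothing more can be done
None
```

The job is handed in at about 38 s: in the last pictures blue sits at the lip with red touching it uphill, the green jar is within about 1 mm of the bowl–cone midpoint with the tin centred on its lid, and the white box, amber jar and spool look undisturbed; the judge's verdict was not returned.

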